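# Find the worn caster and tag it

### The arm

A 6-joint arm with a two-finger parallel gripper is mounted at the origin on the work surface. World frame = base frame: x ahead of the robot, y to its left, z up, the work surface at z = 0. Lengths are in mm, angles in rad, forces in N, time in s.
With the tool pointing down it reaches from about 300 to 775 mm from the base axis. Payload 14.6 kg.
Tool frame: the origin (TCP) lies on the centre line of the jaws, within the pads' length; the fingertips stand manip.tcp_to_tips ahead of it and the grasp point (between the pads) lies 5 mm behind it (manip.tcp_to_tips is the distance from the TCP to the fingertips, in mm); z points along the fingers, y is the direction in which the jaws open and shut (so a half turn about z gives the same grasp; the last joint's range is limited). The gripper opens to 94 mm and grips with 3 to 60 N. Pads are 16 mm wide; open, the fingers measure 119 mm over their backs; the gripper's body (75 mm by 177 mm) begins 78 mm behind the grasp point.
Start: joints at [-1.282, 0.3, 1.521, -0, 1.321, -0.067], TCP at [191.58, -515.545, 219.446] pointing down, gripper open.
Joint ranges: [-3.03, 3.03], [-0.79, 2.21], [0.23, 2.52], [-1.04, 4.18], [0, 3.07], [-2.55, 2.55]. Speed limits (rad/s): [2.22, 2.22, 2.57, 3.14, 3.14, 3.14].

### API

Orientations are given as [roll, pitch, yaw] about the fixed x, y, z axes, in that order (R = Rz(yaw) Ry(pitch) Rx(roll)).
In Python, from cell import manip, optics, workorder gives the robot as it stands. The module is installed in compiled form; this text tells all that it offers.
- The arm moves only by the tool jog_arm, never from a script. Its argument "deltas" is text: rows parted by semicolons, each of 5 numbers parted by spaces: the shift along the tool's x, y, z in mm, then the turn about the tool's z in rad, then the finger opening in mm, from 0 to 94. In form: tx ty tz twist grip; .... A call has exactly 10 rows; each row is the pose to reach, as a shift and turn from the pose commanded when the call began, along the tool's axes at that moment; what a row does not reach only later rows make up. A row lasts 1/8 s, in which the tool goes at most 62.5 mm and 10.7 degrees, less where a joint would pass 70% of its speed; a pose out of reach is approached as far as the arm can. A call with a gripper value outside its range is refused whole. The fingers move at their own pace and stop on an object; "squeeze" is the grip in N (left out, the last holds). Time passes only in rows, so rows that repeat a pose let the fingers close, or fill a call up. It gives the time, the measured TCP pose, the force and the opening at its end, in the units of the state.
- manip.read_state(): the state, without advancing time (a new reading comes with each control period).
- optics.camera(name): name is "scene" or "top"; returns (picture, depth): 400x640x3 uint8, red, green, blue; 400x640 float32, mm along the optical axis (not along the pixel's ray), 0 where there is no reading.
- optics.get_calibration(name): a dict with "intrinsics" (3x3 intrinsics, pixels), "R" (3x3) and "t" (3): a world point X has camera coordinates R X + t. Camera axes: x right, y down, z forward; pixel columns grow to the right and rows downward; lengths in mm; the calibration is good to about 2 mm. A picture is of the moment at which its call begins. get_calibration takes no time and is no camera call.
- workorder.sign_off(): hands the job in, once; it reports no verdict.
The state is a dict: "clock": time; "joints": joint angles; "qd": joint speeds; "effort": joint torques, N m; "eef_pos": TCP position; "eef_rot": TCP orientation; "wrist_force": force on the tool from outside, world axes, zero at the start; "moment": the same for the moment, N m; "finger_gap": finger opening in mm.
Only numpy, scipy, OpenCV 4.12 (cv2) and the standard library are available. Lean on these libraries where they do the work, as an engineer would, in place of code of your own. Each camera call takes 0.05 s, during which the arm holds its last target.

### The job

One of the three casters on the upturned trolley has a worn pivot: rock the wheels, towards you and then away from you, to feel which one has play. Leave the worn one leaning fully away from you and set the red repair saddle astride its wheel, seated down on the rim and let go. Do not knock over the two bottles.

Things in the scene. Friction and masses are not known exactly. Their poses are not given: they have to be found in the camera images.
- beam_mid (a point): Middle of the top of the upturned trolley's blue wheel beam (70 x 420 x 42 mm), on a white deck board (240 x 440 x 18 mm) lying on the bench; it cannot move. Point 60 mm above the bench. x: across the beam, away from the robot; y: along the row of casters, to the left; yaw within 0.3 rad. Three like casters stand on it, wheels up, 135 mm apart.
- saddle_center (a point): Centre of the red repair saddle, 38 mm above its feet. Upside-down U, 52 (x) x 84 (y) x 76 mm high, about 120 g, standing on its legs; both ways round alike. Legs 34 mm deep, 42 mm apart inside (along x), so 7 mm free each side of a wheel. Crown underside 34 mm above the feet; cross-bars at both y ends reach 14 mm below it and centre the wheel along y.
- saddle_fin (a point): Centre of the saddle's grip fin on top of the crown, 58 mm above the feet: 12 mm thick (x), 56 mm long (y), 37 mm high (39 to 76 mm above the feet). Seated, the crown rests on the top of a wheel's rim (saddle centre 4 mm above it) and the legs hang over the wheel's two flat faces, the fin along the row of casters.
- wheel_left (a point): Caster at the left-hand (+y) end of the row: topmost point of its wheel's rim, mid-width, 87.5 mm above the rocking pivot, about 156 mm above the bench. Black wheel, 75 mm diameter, 28 mm wide, braked; flat faces look to and away from the robot (x along axle). Steel fork 38 mm wide (x) ends 8 mm above the axle; the top 29 mm of wheel is bare. Rocks with the caster.
- caster_left (a joint): Rock angle (rad) of the left caster about its pivot (axis along the row): 0 upright as at the start, positive leaning away from the robot. A sound one gives under 0.03 however it is pushed; the worn one moves under about 1 N at the rim up to 0.12 (10 mm at the rim) either way, stops hard there, and stays where it is left.
- wheel_middle (a point): Caster at the middle of the row: topmost point of its wheel's rim, mid-width, 87.5 mm above the rocking pivot, about 156 mm above the bench. Black wheel, 75 mm diameter, 28 mm wide, braked; flat faces look to and away from the robot (x along axle). Steel fork 38 mm wide (x) ends 8 mm above the axle; the top 29 mm of wheel is bare. Rocks with the caster.
- caster_middle (a joint): Rock angle (rad) of the middle caster about its pivot (axis along the row): 0 upright as at the start, positive leaning away from the robot. A sound one gives under 0.03 however it is pushed; the worn one moves under about 1 N at the rim up to 0.12 (10 mm at the rim) either way, stops hard there, and stays where it is left.
- wheel_right (a point): Caster at the right-hand (-y) end of the row: topmost point of its wheel's rim, mid-width, 87.5 mm above the rocking pivot, about 156 mm above the bench. Black wheel, 75 mm diameter, 28 mm wide, braked; flat faces look to and away from the robot (x along axle). Steel fork 38 mm wide (x) ends 8 mm above the axle; the top 29 mm of wheel is bare. Rocks with the caster.
- caster_right (a joint): Rock angle (rad) of the right caster about its pivot (axis along the row): 0 upright as at the start, positive leaning away from the robot. A sound one gives under 0.03 however it is pushed; the worn one moves under about 1 N at the rim up to 0.12 (10 mm at the rim) either way, stops hard there, and stays where it is left.
- amber_bottle: Bystander: brown glass bottle, 52 mm diameter, 130 mm high, standing; origin at the centre of its foot.
- white_bottle: Bystander: white plastic bottle with a green cap, 60 mm diameter, 160 mm high, standing; origin at the centre of its foot.
Not all that is in view belongs to the job. Of the things shaped like the part that bears saddle_center, the red one is meant.

How it is judged:
By the outcome, as a careful person would: the job done as asked, in the order asked, and still so for the second after the job is handed in, with the robot touching nothing.
It also fails if it takes over 67 s, if anything falls off the work surface, if the arm or the gripper's body presses on something with over 40 N, if the wrist force passes 120 N, or if a joint passes its speed limit or range.

## Working session

There is one attempt and no reset: what is moved stays moved. The work goes in short steps, Python scripts to look and compute and a tool call to move; the robot and the scene stay as the last step left them, time stands still between calls to the robot, and variables do not carry over. Pictures are saved under pics/ and viewed, and the job is handed in when it is done.

Besides the shell and the picture viewer there is one more tool, called after "Request:" as a command line: name --argument value ..., lists and objects as JSON in quotes. jog_arm: Moves the arm, as the interface text tells. Its arguments: {"type":"object","properties":{"deltas":{"type":"string"},"squeeze":{"type":"number"}},"required":["deltas"]}

```bash
ls; mkdir -p pics
python3 - <<'E'
from cell import manip, optics, workorder
import cv2, numpy as np
s=manip.read_state(); print({k:np.round(v,3).tolist() for k,v in s.items()}, manip.tcp_to_tips)
for n in("scene","top"):
    p,d=optics.camera(n); cv2.imwrite(f"pics/{n}0.png",p[:,:,::-1]); np.save(f"pics/{n}0.npy",d)
    c=optics.get_calibration(n); print(n,c)
E
```

```text
pics
{'clock': 0.0, 'joints': [-1.282, 0.3, 1.522, 0.0, 1.321, -0.067], 'qd': [-0.0, -0.0, 0.0, 0.001, 0.0, 0.002], 'effort': [0.0, -53.181, -35.274, 0.071, 0.024, -0.0], 'eef_pos': [191.501, -515.331, 218.908], 'eef_rot': [-3.14, -0.0, 0.356], 'wrist_force': [0.021, -1.44, -0.53], 'moment': [0.008, 0.015, -0.023], 'finger_gap': 93.913} 14.0
scene {'intrinsics': array([[462.68556003,   0.        , 314.39010739],
       [  0.        , 462.68556003, 201.80110314],
       [  0.        ,   0.        ,   1.        ]]), 'R': array([[ 0.5242435 ,  0.85156018,  0.00374229],
       [ 0.69356772, -0.42442099, -0.58209161],
       [-0.49409773,  0.30775328, -0.8131146 ]]), 't': array([-181.64974565, -343.93705235, 1821.04188258])}
top {'intrinsics': array([[487.52892287,   0.        , 323.86838962],
       [  0.        , 487.52892287, 193.04396253],
       [  0.        ,   0.        ,   1.        ]]), 'R': array([[ 0.0190245 , -0.99979449, -0.00700371],
       [-0.99075899, -0.01791075, -0.13444639],
       [ 0.13429332,  0.00949677, -0.99089612]]), 't': array([-123.80772372,  509.74031801, 1177.07505799])}
```

View pics/scene0.png

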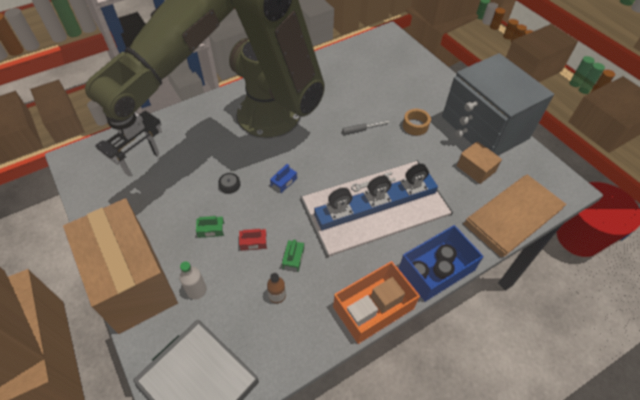

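View pics/top0.png

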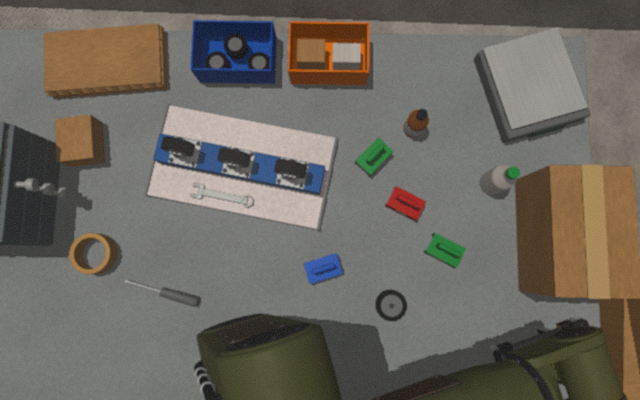

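The red saddle is at top (406,203) and scene (252,239). Its lookalikes are green at top (374,157) and (445,250), and blue at (323,268). The casters are at top (182,150), (237,160) and (292,171). Next I'll measure them.

```bash
cat > h.py <<'E'
import cv2, numpy as np
from cell import optics
def cal(n):
    c=optics.get_calibration(n); return c["intrinsics"],c["R"],c["t"]
def cloud(n,d):
    K,R,t=cal(n); v,u=np.mgrid[0:400,0:640]
    P=np.stack([(u-K[0,2])/K[0,0]*d,(v-K[1,2])/K[1,1]*d,d],-1)
    return (P-t)@R
def ray(n,u,v,z):
    K,R,t=cal(n); r=R.T@np.array([(u-K[0,2])/K[0,0],(v-K[1,2])/K[1,1],1]); o=-R.T@t
    return o+r*(z-o[2])/r[2]
def proj(n,X):
    K,R,t=cal(n); p=K@(R@np.array(X,float)+t); return p[:2]/p[2]
E
python3 - <<'E'
from h import *
for n,box in(("top",(380,180,430,225)),("scene",(230,220,275,255))):
    im=cv2.imread(f"pics/{n}0.png"); d=np.load(f"pics/{n}0.npy"); C=cloud(n,d)
    print(n,"bench z",[np.round(C[v,u],1).tolist() for u,v in ((300,220),(270,300) if n=="top" else (330,300))])
    hsv=cv2.cvtColor(im,cv2.COLOR_BGR2HSV)
    m=((hsv[...,0]<8)|(hsv[...,0]>172))&(hsv[...,1]>130)&(hsv[...,2]>50)
    x0,y0,x1,y1=box; q=np.zeros_like(m); q[y0:y1,x0:x1]=1; m&=q
    P=C[m]; print(n,m.sum(), np.percentile(P[:,2],[5,50,95]))
    v,u=np.nonzero(m); print("ctr px",u.mean(),v.mean(), cv2.minAreaRect(np.stack([u,v],1).astype(np.float32)))
    for lo,hi in((30,45),(60,90)):
        k=(P[:,2]>lo)&(P[:,2]<hi); print(lo,hi,k.sum(),P[k].mean(0) if k.any() else "")
        if k.sum()>5: print(cv2.minAreaRect(P[k][:,:2].astype(np.float32)))
    # beam
    hm=(hsv[...,0]>95)&(hsv[...,0]<125)&(hsv[...,1]>130)
    k=hm&(C[...,2]>50)&(C[...,2]<68)&(C[...,0]>350)&(C[...,1]>-100)
    cc,lab,st,ce=cv2.connectedComponentsWithStats(cv2.morphologyEx(k.astype(np.uint8),cv2.MORPH_CLOSE,np.ones((7,7))))
    for i in range(1,cc):
        if st[i,4]>150:
            Q=C[(lab==i)&k]; print("blue",st[i],ce[i],cv2.minAreaRect(Q[:,:2].astype(np.float32)),Q.mean(0))
    wm=(C[...,2]>110)&(C[...,2]<200)&(C[...,0]>350)&(C[...,1]>-200)
    cc,lab,st,ce=cv2.connectedComponentsWithStats(wm.astype(np.uint8))
    for i in range(1,cc):
        if st[i,4]>40:
            Q=C[lab==i]; print("tall",st[i],np.round(ce[i]),Q[:,2].max(),np.round(Q.mean(0)),cv2.minAreaRect(Q[:,:2].astype(np.float32)))
E
python3 - <<'E'
import cv2
for n,(x0,y0,x1,y1) in dict(top=(130,90,480,290),scene=(180,140,460,300)).items():
    im=cv2.imread(f"pics/{n}0.png")[y0:y1,x0:x1]; s=min(800/im.shape[1],600/im.shape[0]); cv2.imwrite(f"pics/{n}0c.png",cv2.resize(im,None,fx=s,fy=s,interpolation=2))
E
```

```text
top bench z [[445.2, -55.7, 16.5], [246.3, 14.6, 0.2]]
top 727 [35.18882555 39.76719439 76.51173524]
ctr px 405.7551581843191 202.96698762035763 ((405.6463928222656, 203.01113891601562), (34.53826141357422, 21.70205307006836), 27.552812576293945)
30 45 550 [ 489.46953145 -315.44909448   38.91206384]
((490.31976318359375, -316.27740478515625), (83.13521575927734, 53.15676498413086), 64.02191925048828)
60 90 137 [ 489.86116645 -315.50999918   74.07859562]
((490.64617919921875, -315.99237060546875), (55.53092575073242, 12.852725982666016), 63.47203826904297)
blue [194  26  79  52 613] [228.18270799  49.24143556] ((866.9099731445312, 119.7467041015625), (130.0177001953125, 197.05430603027344), 0.05541408434510231) [881.69132763 132.58224415  59.08680952]
blue [154 134  15  29 205] [160.77073171 151.19512195] ((613.6046752929688, 285.15374755859375), (33.68385696411133, 66.8050537109375), 80.80571746826172) [605.10095634 289.198787    60.22287331]
blue [197 143  28  30 467] [210.40042827 158.24625268] ((591.4129638671875, 164.07032775878906), (58.348575592041016, 66.61260223388672), 80.32
[... 1722 characters left out ...]
ll [ 447   79  104   62 1983] [491. 113.] 199.93369844136427 [546. 593. 156.] ((554.1927490234375, 608.57421875), (338.2047119140625, 173.8817596435547), 40.28433609008789)
tall [405 163  24  19 323] [417. 172.] 162.02734491216094 [610. 220. 139.] ((607.9937744140625, 225.15988159179688), (73.49851989746094, 38.55194854736328), 78.46186065673828)
tall [367 175  25  19 336] [379. 184.] 162.02351668203974 [586.  89. 139.] ((585.4913330078125, 94.41910552978516), (74.18683624267578, 40.912052154541016), 80.2277603149414)
tall [328 187  25  20 349] [340. 196.] 161.46933925731392 [562. -42. 139.] ((559.6526489257812, -37.489967346191406), (74.17594909667969, 38.40462875366211), 79.79154205322266)
```

View pics/top0c.png

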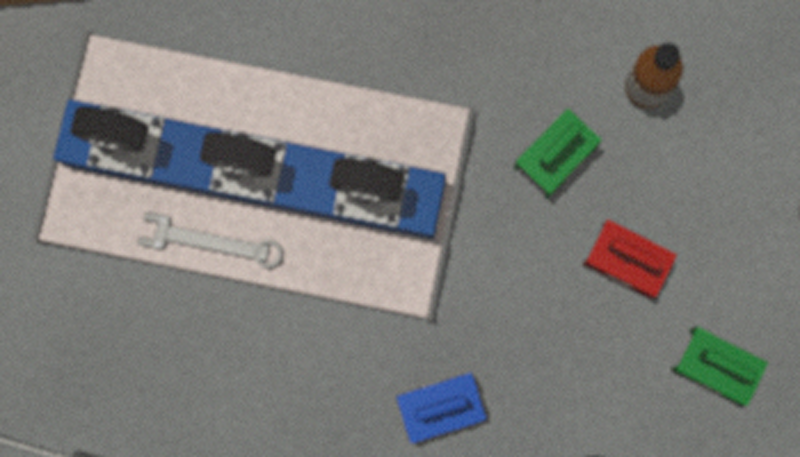

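View pics/scene0c.png

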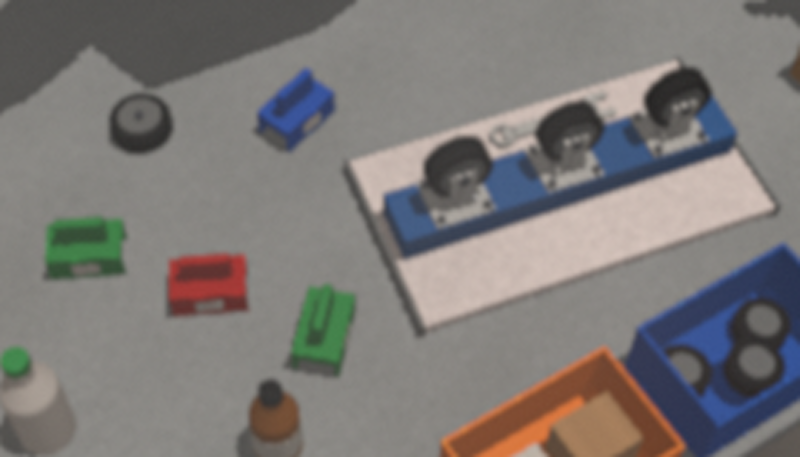

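The crop confirms one red saddle, at crop pixel (630,260), standing upright. The wheels and beam are clear. I'll refine the wheel positions in the beam frame next.

Run:
```python
from h import *
yaw=-0.178; ex=np.array([np.cos(yaw),np.sin(yaw)]); ey=np.array([-ex[1],ex[0]])
O=np.array([580.,97.])
for n in("top","scene"):
    im=cv2.imread(f"pics/{n}0.png"); d=np.load(f"pics/{n}0.npy"); C=cloud(n,d)
    # board & beam edges for reference
    B=(C[...,:2]-O)@np.stack([ex,ey],1)
    hsv=cv2.cvtColor(im,cv2.COLOR_BGR2HSV)
    k=(hsv[...,0]>95)&(hsv[...,0]<125)&(hsv[...,1]>120)&(abs(C[...,2]-60)<6)&(abs(B[...,0])<60)&(abs(B[...,1])<240)
    print(n,"beam x",np.percentile(B[k][:,0],[1,99]),"y",np.percentile(B[k][:,1],[.5,99.5]))
    for i,nm in((1,"L"),(0,"M"),(-1,"R")):
        for lo,hi in((118,135),(135,148),(148,166)):
            k=(C[...,2]>lo)&(C[...,2]<=hi)&(abs(B[...,0])<45)&(abs(B[...,1]-135*i)<60)&(hsv[...,2]<90)
            Q=B[k]; print(n,nm,lo,k.sum(),"x",np.percentile(Q[:,0],[3,97]).round(1),"y",np.percentile(Q[:,1],[2,98]).round(1), "z97",np.percentile(C[k][:,2],97).round(1))
```

```text
top beam x [-33.62537326  31.78232251] y [-208.14163064  206.55799869]
top L 118 83 x [-22.5  20.1] y [ 98.  158.9] z97 134.7
top L 135 136 x [-15.3  12.7] y [102.  165.1] z97 147.7
top L 148 228 x [-13.4  12. ] y [112.2 157.4] z97 158.4
top M 118 79 x [-22.3  20. ] y [-36.7  28.6] z97 134.3
top M 135 133 x [-15.4  11.9] y [-33.1  32.7] z97 147.7
top M 148 240 x [-14.   12.3] y [-23.1  22.2] z97 158.4
top R 118 78 x [-23.3  19.6] y [-171.4 -100.2] z97 134.8
top R 135 131 x [-15.4  10.7] y [-168.1 -103.3] z97 147.8
top R 148 238 x [-14.2  11.9] y [-157.5 -112.4] z97 157.5
scene beam x [-26.13387043  35.0729118 ] y [-207.1536479  202.0885059]
scene L 118 67 x [-5.5 22.5] y [ 95.2 166.7] z97 134.6
scene L 135 72 x [-8.2 17.4] y [100.8 158.7] z97 147.8
scene L 148 96 x [-7.9 16.6] y [108.9 154.5] z97 160.6
scene M 118 63 x [-6.1 22.3] y [-38.1  29.9] z97 133.6
scene M 135 69 x [-7.1 16.7] y [-34.9  25. ] z97 147.6
scene M 148 103 x [-7.2 14.8] y [-26.3  20.3] z97 160.7
scene R 118 66 x [-4.9 21.8] y [-172.9 -104.1] z97 134.4
scene R 135 76 x [-6.5 15.4] y [-168.4 -109.5] z97 147.8
scene R 148 100 x [-8.9 14.8] y [-156.7 -113.5] z97 159.7
```

Request:
jog_arm --deltas "30 -19 0 -0.06 60; 90 -57 0 -0.18 60; 150 -95 0 -0.31 60; 210 -132 0 -0.43 60; 270 -170 0 -0.55 60; 330 -208 0 -0.68 60; 390 -246 0 -0.8 60; 450 -283 0 -0.92 60; 500 -315 0 -1.02 60; 509 -320 0 -1.037 60" --squeeze 20

```text
clock: 1.35
eef_pos: [556.1, -38.9, 219.3]
eef_rot: [-3.141, 0.0, 1.395]
wrist_force: [0.2, -0.7, 0.5]
finger_gap: 60.0
```

```bash
cat > go.py <<'E'
import sys,numpy as np
from cell import manip
s=manip.read_state(); p=np.array(s["eef_pos"]); psi=s["eef_rot"][2]
x,y,z,q=map(float,sys.argv[1:5])
d=np.array([x,y])-p[:2]; c,sn=np.cos(psi),np.sin(psi)
print("t",round(s["clock"],2),"pos",p.round(1),"rot",np.round(s["eef_rot"],3),"F",np.round(s["wrist_force"],1),"gap",round(s["finger_gap"],1))
print("tx %.1f ty %.1f tz %.1f twist %.3f"%(d@[c,sn],d@[sn,-c],p[2]-z,-(q-psi)))
E
python3 go.py 556.8 -37.5 149 1.393
```

```text
t 1.35 pos [556.1 -38.9 219.3] rot [-3.141  0.     1.395] F [ 0.2 -0.7  0.5] gap 60.0
tx 1.5 ty 0.4 tz 70.3 twist 0.002
```

Request:
jog_arm --deltas "0 0 10 0 60; 0 0 25 0 60; 0 0 40 0 60; 0 0 55 0 60; 0 0 64 0 60; 0 0 70 0 60; 0 0 70 0 50; 0 0 70 0 46; 0 0 70 0 44; 0 0 70 0 44"

```text
clock: 2.6
eef_pos: [555.3, -40.8, 149.7]
eef_rot: [3.141, -0.0, 1.393]
wrist_force: [-0.5, 0.7, 0.9]
finger_gap: 44.1
```

```bash
python3 go.py 556.8 -37.5 149 1.393;  python3 - <<'E'
from h import *
o=[]
for n in("top","scene"):
    p,d=optics.camera(n); c=proj(n,(557,-37,150)).astype(int)
    x,y=c; o.append(cv2.resize(p[y-50:y+50,x-65:x+65,::-1],None,fx=3,fy=3,interpolation=2))
cv2.imwrite("pics/a1.png",np.hstack(o))
E
```

```text
t 2.6 pos [555.3 -40.8 149.7] rot [ 3.141 -0.     1.393] F [-0.5  0.7  0.9] gap 44.1
tx 3.5 ty 0.8 tz 0.7 twist -0.000
```

View pics/a1.png

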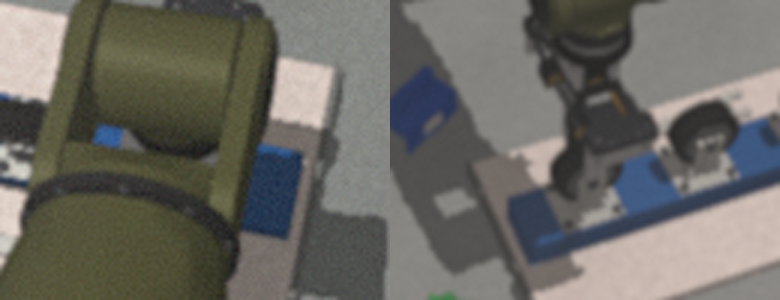

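The scene view shows the fingers straddling the right wheel, clear of it. I'll pull it towards the robot.

Request:
jog_arm --deltas "0 -2 0 0 44; 0 -4 0 0 44; 0 -6 0 0 44; 0 -8 0 0 44; 0 -9 0 0 44; 0 -10 0 0 44; 0 -11 0 0 44; 0 -12 0 0 44; 0 -12 0 0 44; 0 -12 0 0 44"

```text
clock: 3.95
eef_pos: [546.1, -39.2, 149.5]
eef_rot: [3.134, -0.0, 1.393]
wrist_force: [26.0, -2.7, -15.1]
finger_gap: 44.5
```

Right wheel, towards: it stops at once with 26 N. Now away.

Request:
jog_arm --deltas "0 4 0 0 44; 0 9 0 0 44; 0 14 0 0 44; 0 17 0 0 44; 0 19 0 0 44; 0 20 0 0 44; 0 21 0 0 44; 0 22 0 0 44; 0 22.5 0 0 44; 0 22.5 0 0 44"

```text
clock: 5.2
eef_pos: [564.3, -42.4, 149.4]
eef_rot: [-3.138, 0.0, 1.393]
wrist_force: [-11.4, 1.9, 6.3]
finger_gap: 44.0
```

Right wheel sound: it stopped both ways, with about 2 mm of total travel beyond the free gap. On to the middle wheel.

Request:
jog_arm --deltas "0 -10 0 0 56; 0 -10 -20 0 56; 0 -10 -40 0 56; 35 -10 -40 0 56; 80 -10 -40 0 56; 120 -10 -40 0 56; 138 -10 -40 0 56; 138 -10 -40 0 56; 138 -10 -20 0 50; 138 -10 0 0 44"

```text
clock: 6.45
eef_pos: [580.1, 93.4, 149.1]
eef_rot: [3.141, 0.0, 1.392]
wrist_force: [0.2, -0.0, -0.2]
finger_gap: 45.1
```

Request:
jog_arm --deltas "0 0 0 0 44; 0 -2 0 0 44; 0 -4 0 0 44; 0 -6 0 0 44; 0 -8 0 0 44; 0 -9 0 0 44; 0 -10 0 0 44; 0 -11 0 0 44; 0 -11 0 0 44; 0 -11 0 0 44"

```text
clock: 7.7
eef_pos: [569.3, 96.9, 149.4]
eef_rot: [-3.141, 0.0, 1.393]
wrist_force: [1.4, 0.5, 0.1]
finger_gap: 43.8
```

```bash
python3 go.py 580.7 95.3 149 1.393
```

```text
t 7.7 pos [569.3  96.9 149.4] rot [-3.141  0.     1.393] F [1.4 0.5 0.1] gap 43.8
tx 0.5 ty 11.5 tz 0.4 twist -0.000
```

Only 1.4 N here, so it may be worn. Pull further to reach the stop.

Request:
jog_arm --deltas "0 -1 0 0 44; 0 -2 0 0 44; 0 -3 0 0 44; 0 -4 0 0 44; 0 -5 0 0 44; 0 -6 0 0 44; 0 -7 0 0 44; 0 -8 0 0 44; 0 -9 0 0 44; 0 -9 0 0 44"

```text
clock: 8.95
eef_pos: [563.5, 97.8, 149.6]
eef_rot: [3.133, -0.001, 1.392]
wrist_force: [27.7, -2.8, -14.3]
finger_gap: 44.3
```

It stopped hard at about 9 mm, so the middle caster is the worn one. Now push it fully away.

Request:
jog_arm --deltas "0 6 0 0 44; 0 13 0 0 44; 0 20 0 0 44; 0 24 0 0 44; 0 28 0 0 44; 0 31 0 0 44; 0 34 0 0 44; 0 36 0 0 44; 0 38 0 0 44; 0 38 0 0 44"

```text
clock: 10.2
eef_pos: [596.7, 92.0, 149.3]
eef_rot: [-3.138, 0.0, 1.393]
wrist_force: [-11.5, 1.3, 5.5]
finger_gap: 44.6
```

It stopped away with 11.5 N, for a total travel of about 17.7 mm, i.e. ±0.12 rad. I'll check the left caster too.

Request:
jog_arm --deltas "0 -8 0 0 50; 0 -8 -20 0 56; 0 -8 -42 0 56; 35 -10 -42 0 56; 80 -15 -42 0 56; 120 -18 -42 0 56; 135 -18 -42 0 56; 135 -18 -42 0 56; 135 -18 -20 0 50; 135 -18 0 0 44"

```text
clock: 11.45
eef_pos: [604.2, 226.1, 149.0]
eef_rot: [3.141, 0.0, 1.391]
wrist_force: [0.8, -0.5, 0.8]
finger_gap: 45.2
```

Request:
jog_arm --deltas "0 0 0 0 44; 0 -2 0 0 44; 0 -4 0 0 44; 0 -6 0 0 44; 0 -8 0 0 44; 0 -9 0 0 44; 0 -10 0 0 44; 0 -11 0 0 44; 0 -11 0 0 44; 0 -11 0 0 44"

```text
clock: 12.7
eef_pos: [595.5, 229.3, 149.8]
eef_rot: [3.136, -0.001, 1.392]
wrist_force: [19.4, -1.4, -7.0]
finger_gap: 44.3
```

Left, towards: it stops straight away with 19 N. Now away.

Request:
jog_arm --deltas "0 4 0 0 44; 0 9 0 0 44; 0 14 0 0 44; 0 17 0 0 44; 0 19 0 0 44; 0 20 0 0 44; 0 21 0 0 44; 0 22 0 0 44; 0 22 0 0 44; 0 22 0 0 44"

```text
clock: 13.95
eef_pos: [613.4, 226.2, 149.4]
eef_rot: [-3.138, 0.001, 1.393]
wrist_force: [-12.1, 1.0, 5.4]
finger_gap: 44.4
```

Left sound too. Lift and travel to hover over the red saddle.

Request:
jog_arm --deltas "0 -11 0 0 56; 0 -11 -20 0 60; 0 -11 -45 0 60; 0 -11 -70 0 60; 0 -11 -80 0 60; 0 -11 -80 0 60; 0 -11 -80 0 60; 0 -11 -80 0 60; 0 -11 -80 0 60; 0 -11 -80 0 60"

```text
clock: 15.2
eef_pos: [604.1, 227.8, 229.2]
eef_rot: [-3.141, 0.0, 1.393]
wrist_force: [0.7, -1.0, -0.4]
finger_gap: 59.4
```

```bash
python3 go.py 491.7 -317.8 180 1.095
```

```text
t 15.2 pos [604.1 227.8 229.2] rot [-3.141  0.     1.393] F [ 0.7 -1.  -0.4] gap 59.4
tx -556.8 ty -14.0 tz 49.2 twist 0.298
```

Request:
jog_arm --deltas "-30 -1 0 0.02 60; -90 -2 0 0.05 60; -150 -4 0 0.08 60; -210 -5 0 0.11 60; -270 -7 0 0.14 60; -330 -8 0 0.18 60; -390 -10 10 0.21 60; -450 -11 20 0.24 60; -510 -13 35 0.27 60; -557 -14 49 0.298 60"

```text
clock: 16.45
eef_pos: [490.8, -320.2, 180.0]
eef_rot: [3.141, 0.0, 1.093]
wrist_force: [1.1, -0.7, 0.5]
finger_gap: 59.7
```

```bash
python3 - <<'E'
from h import *
yaw=-0.178; ex=np.array([np.cos(yaw),np.sin(yaw)]); ey=np.array([-ex[1],ex[0]])
O=np.array([580.,97.]); o=[]
for n in("top","scene"):
    p,d=optics.camera(n); im=p[...,::-1].copy(); cv2.imwrite(f"pics/{n}2.png",im); np.save(f"pics/{n}2.npy",d); C=cloud(n,d)
    B=(C[...,:2]-O)@np.stack([ex,ey],1); hsv=cv2.cvtColor(im,cv2.COLOR_BGR2HSV)
    for i,nm in((1,"L"),(0,"M"),(-1,"R")):
        for lo,hi in((135,148),(148,166)):
            k=(C[...,2]>lo)&(C[...,2]<=hi)&(abs(B[...,0])<45)&(abs(B[...,1]-135*i)<60)&(hsv[...,2]<90)
            Q=B[k]; print(n,nm,lo,k.sum(),"x",np.percentile(Q[:,0],[3,97]).round(1),"y",np.percentile(Q[:,1],[2,98]).round(1), "z97",np.percentile(C[k][:,2],97).round(1))
cv2.imwrite("pics/b.png",np.vstack([cv2.imread("pics/top2.png")[100:250,130:530],cv2.imread("pics/scene2.png")[130:280,130:530]]))
E
python3 go.py 491.7 -317.8 56 1.095
```

```text
top L 135 125 x [-15.   12.2] y [102.4 164.7] z97 147.7
top L 148 229 x [-13.6  12.6] y [113.3 157.1] z97 157.7
top M 135 152 x [-7.1 19.8] y [-31.6  31.3] z97 147.7
top M 148 215 x [-4.3 21.2] y [-21.3  22.2] z97 157.3
top R 135 137 x [-15.4  10.7] y [-167.1 -102.4] z97 147.7
top R 148 230 x [-13.9  11.8] y [-157.  -112.8] z97 158.2
scene L 135 74 x [-9.5 17.4] y [100.3 158.3] z97 147.3
scene L 148 94 x [-7.9 15.6] y [106.7 156. ] z97 158.8
scene M 135 66 x [ 0.8 24.9] y [-32.4  25.9] z97 147.7
scene M 148 94 x [ 0.9 24.7] y [-26.4  18.6] z97 158.1
scene R 135 77 x [-6.2 17.6] y [-168.6 -109.4] z97 147.9
scene R 148 100 x [-8.1 14.5] y [-160.6 -113.4] z97 159.9
t 16.55 pos [ 489.8 -321.3  178.6] rot [-3.139  0.     1.09 ] F [0.4 1.2 0. ] gap 59.9
tx 4.0 ty 0.0 tz 122.6 twist -0.005
```

View pics/b.png

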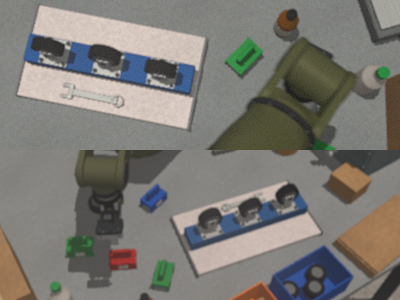

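The middle wheel now leans away: both cameras show it shifted about 9 mm from its start, with the others unchanged. The tool hovers over the red saddle in the scene crop at (122,255). Next I descend and grip the fin.

Request:
jog_arm --deltas "1 0 15 0 60; 2 0 35 0 60; 3 0 55 0 60; 3 0 75 0 60; 3 0 95 0 60; 3 0 108 0 60; 3 0 116 0 60; 3 0 122 0 60; 3 0 122 0 60; 3 0 122 0 60"

```text
clock: 17.8
eef_pos: [493.3, -315.5, 58.9]
eef_rot: [3.141, 0.0, 1.095]
wrist_force: [0.6, -0.6, -0.2]
finger_gap: 60.1
```

```bash
python3 go.py 491.7 -317.8 56 1.095;  python3 - <<'E'
from h import *
p,d=optics.camera("scene"); x,y=proj("scene",(491,-318,50)).astype(int)
cv2.imwrite("pics/c1.png",cv2.resize(p[y-55:y+45,x-60:x+60,::-1],None,fx=5,fy=5,interpolation=2))
E
```

```text
t 17.8 pos [ 493.3 -315.5   58.9] rot [3.141 0.    1.095] F [ 0.6 -0.6 -0.2] gap 60.1
tx -2.8 ty -0.3 tz 2.9 twist -0.000
```

View pics/c1.png

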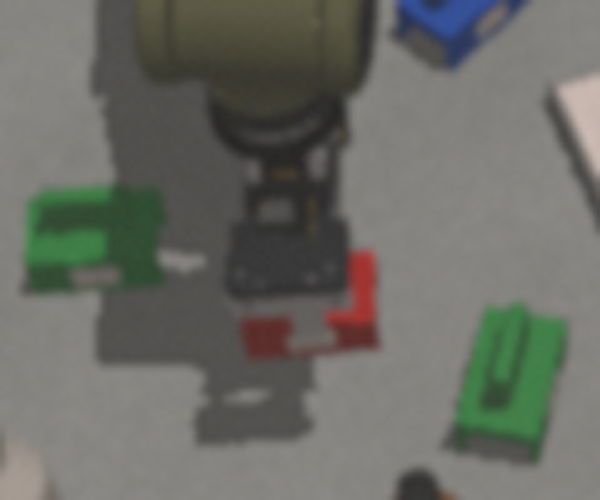

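The far finger, crop (310,335), is centred on the saddle, which spans crop columns 243 to 378. Closing.

Request:
jog_arm --deltas "-1 0 1 0 60; -1 0 2 0 40; -1 0 2 0 20; -1 0 2 0 8; -1 0 2 0 5; -1 0 2 0 5; -1 0 2 0 5; -1 0 2 0 5; -1 0 2 0 5; -1 0 2 0 5" --squeeze 30

```text
clock: 19.1
eef_pos: [492.6, -316.2, 56.4]
eef_rot: [-3.142, -0.0, 1.095]
wrist_force: [0.4, -0.4, -0.7]
finger_gap: 11.8
```

```bash
python3 go.py 491.7 -317.8 56 1.095
```

```text
t 19.1 pos [ 492.6 -316.2   56.4] rot [-3.142 -0.     1.095] F [ 0.4 -0.4 -0.7] gap 11.8
tx -1.9 ty -0.0 tz 0.4 twist -0.000
```

Gripped: the gap is 11.8 mm on the 12 mm fin. Lift.

Request:
jog_arm --deltas "0 0 -10 0 5; 0 0 -30 0 5; 0 0 -55 0 5; 0 0 -80 0 5; 0 0 -105 0 5; 0 0 -130 0 5; 0 0 -155 0 5; 0 0 -175 0 5; 0 0 -182 0 5; 0 0 -184 0 5"

```text
clock: 20.35
eef_pos: [492.5, -316.1, 240.5]
eef_rot: [3.141, 0.0, 1.095]
wrist_force: [-0.2, -0.5, -1.5]
finger_gap: 12.0
```

```bash
python3 go.py 590.2 94.6 238 1.393
```

```text
t 20.35 pos [ 492.5 -316.1  240.5] rot [3.141 0.    1.095] F [-0.2 -0.5 -1.5] gap 12.0
tx 409.8 ty -101.4 tz 2.5 twist -0.298
```

Request:
jog_arm --deltas "20 -5 0 -0.02 5; 60 -15 0 -0.05 5; 110 -27 0 -0.08 5; 160 -40 0 -0.12 5; 210 -52 0 -0.15 5; 260 -64 0 -0.19 5; 310 -77 0 -0.23 5; 355 -88 0 -0.26 5; 390 -97 0 -0.285 5; 410 -101.5 0 -0.298 5"

```text
clock: 21.6
eef_pos: [589.8, 97.1, 239.7]
eef_rot: [-3.14, 0.0, 1.396]
wrist_force: [0.3, -0.1, -1.7]
finger_gap: 12.2
```

```bash
cat > look.py <<'E'
import sys
from h import *
tag=sys.argv[1]; yaw=-0.178; ex=np.array([np.cos(yaw),np.sin(yaw)]); ey=np.array([-ex[1],ex[0]]); O=np.array([580.,97.]); o=[]
for n in("scene","top"):
    p,d=optics.camera(n); im=p[...,::-1].copy(); np.save(f"pics/{n}{tag}.npy",d); cv2.imwrite(f"pics/{n}{tag}.png",im); C=cloud(n,d)
    x,y=proj(n,(590,94,170)).astype(int); o.append(cv2.resize(im[y-50:y+50,x-65:x+65],None,fx=3,fy=3,interpolation=2))
    B=(C[...,:2]-O)@np.stack([ex,ey],1); hsv=cv2.cvtColor(im,cv2.COLOR_BGR2HSV)
    m=((hsv[...,0]<8)|(hsv[...,0]>172))&(hsv[...,1]>120)&(hsv[...,2]>40)&(C[...,2]>100)&(abs(B[...,0])<90)&(abs(B[...,1])<120)
    if m.sum()>20:
        Q=C[m]; print(n,"red",m.sum(),"z",np.percentile(Q[:,2],[2,50,98]).round(1),"bx",np.percentile(B[m][:,0],[2,98]).round(1),"by",np.percentile(B[m][:,1],[2,98]).round(1)); v,u=np.nonzero(m); print(" px",u.min(),u.max(),v.min(),v.max())
    k=(C[...,2]>120)&(C[...,2]<=156)&(abs(B[...,0])<45)&(abs(B[...,1])<60)&(hsv[...,2]<90)&~m
    print(n,"wheel",k.sum(),"by",np.percentile(B[k][:,1],[2,98]).round(1),"bx",np.percentile(B[k][:,0],[2,98]).round(1))
cv2.imwrite(f"pics/look{tag}.png",np.hstack(o))
E
python3 look.py d1; python3 go.py 590.2 94.6 238 1.393
```

```text
scene red 341 z [191.5 223.2 261.7] bx [-11.2  36.6] by [-41.7  33.2]
 px 369 399 159 183
scene wheel 188 by [-37.3  28.5] bx [ 0.9 26.7]
top red 411 z [203.4 222.8 260.4] bx [-17.1  33.3] by [-39.7  -5.7]
 px 228 247 133 161
top wheel 125 by [-36.4   8.4] bx [-16.9  19.2]
t 21.7 pos [590.1  96.6 239.8] rot [-3.141  0.     1.395] F [ 0.   0.2 -1. ] gap 11.6
tx -1.9 ty 0.5 tz 1.8 twist 0.002
```

View pics/lookd1.png

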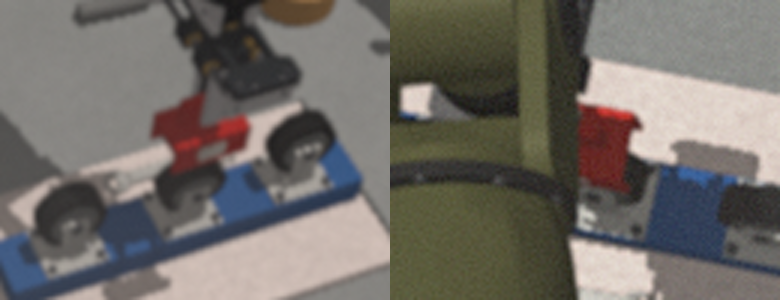

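```bash
python3 - <<'E'
from h import *
yaw=-0.178; ex=np.array([np.cos(yaw),np.sin(yaw)]); ey=np.array([-ex[1],ex[0]]); O=np.array([580.,97.])
for n in("scene","top"):
    im=cv2.imread(f"pics/{n}d1.png"); C=cloud(n,np.load(f"pics/{n}d1.npy")); B=(C[...,:2]-O)@np.stack([ex,ey],1); hsv=cv2.cvtColor(im,cv2.COLOR_BGR2HSV)
    m=((hsv[...,0]<8)|(hsv[...,0]>172))&(hsv[...,1]>120)&(hsv[...,2]>40)&(C[...,2]>100)&(abs(B[...,0])<90)&(abs(B[...,1])<120)
    for lo in range(180,265,8):
        k=m&(C[...,2]>=lo)&(C[...,2]<lo+8)
        if k.sum()>4: print(n,lo,k.sum(),"bx",B[k][:,0].min().round(1),B[k][:,0].max().round(1),"by",B[k][:,1].min().round(1),B[k][:,1].max().round(1))
E
python3 - <<'E'
import cv2
im=cv2.imread("pics/scened1.png")[140:215,340:420]; cv2.imwrite("pics/d1z.png",cv2.resize(im,None,fx=8,fy=8,interpolation=2))
E
```

```text
scene 188 17 bx -14.9 37.6 by -41.7 25.8
scene 196 21 bx -14.0 37.3 by -41.7 33.0
scene 204 24 bx -14.1 36.4 by -39.0 33.2
scene 212 38 bx -12.3 37.8 by -41.4 36.3
scene 220 179 bx -11.4 37.2 by -44.0 38.2
scene 228 17 bx 1.5 35.8 by -42.0 16.7
scene 236 11 bx 6.6 16.5 by -27.5 -14.0
scene 244 10 bx 9.5 16.3 by -28.8 -12.3
scene 252 13 bx 6.5 15.7 by -27.8 -7.5
scene 260 10 bx 10.1 17.7 by -25.0 -11.8
top 204 11 bx -17.6 31.1 by -40.3 -18.3
top 212 38 bx -17.1 35.1 by -39.9 -1.9
top 220 277 bx -17.4 34.2 by -40.3 -0.9
top 228 13 bx -15.8 30.6 by -32.3 -9.6
top 236 7 bx 3.0 13.3 by -26.8 -16.8
top 244 12 bx 2.3 13.3 by -26.5 -12.1
top 252 28 bx 2.3 14.5 by -25.9 -12.6
top 260 16 bx 3.2 14.1 by -24.0 -12.5
```

View pics/d1z.png

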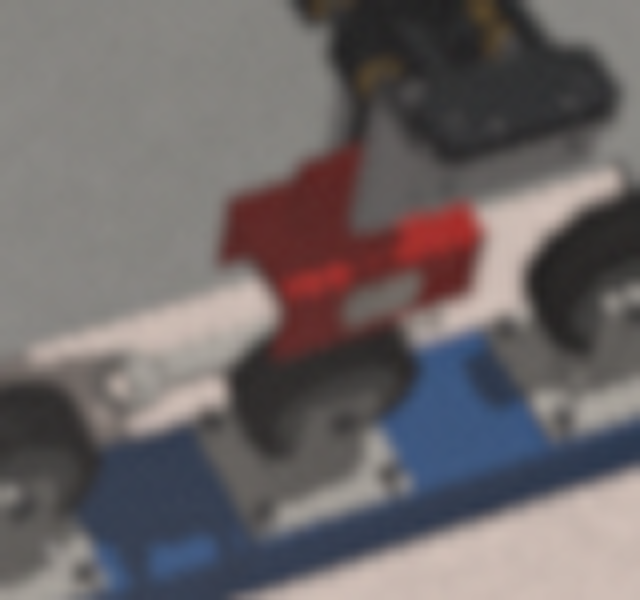

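In the zoom the saddle sits right above the middle wheel. Relative to the wheel it is about +1 mm along the row and within 0.5 mm across, in both cameras. Lower part way.

Request:
jog_arm --deltas "-1.2 0 5 0 5; -1.2 0 12 0 5; -1.2 0 19 0 5; -1.2 0 26 0 5; -1.2 0 32 0 5; -1.2 0 37 0 5; -1.2 0 41 0 5; -1.2 0 44 0 5; -1.2 0 44 0 5; -1.2 0 44 0 5"

```text
clock: 22.95
eef_pos: [590.1, 93.6, 196.6]
eef_rot: [3.141, -0.0, 1.393]
wrist_force: [-0.4, -0.1, -1.0]
finger_gap: 11.8
```

```bash
python3 go.py 590.2 94.6 180 1.393; python3 look.py d2
```

```text
t 22.95 pos [590.1  93.6 196.6] rot [ 3.141 -0.     1.393] F [-0.4 -0.1 -1. ] gap 11.8
tx 1.0 ty -0.1 tz 16.6 twist -0.000
scene red 314 z [149.6 179.9 215.9] bx [-9.6 37.6] by [-44.7  32.2]
 px 367 396 169 192
scene wheel 34 by [-46.   25.9] bx [-2.9 37.2]
top red 362 z [156.7 179.6 217.7] bx [-16.6  33.8] by [-44.4 -11.4]
 px 235 252 139 164
top wheel 20 by [-40.5 -13.9] bx [-16.7  16.6]
```

View pics/lookd2.png

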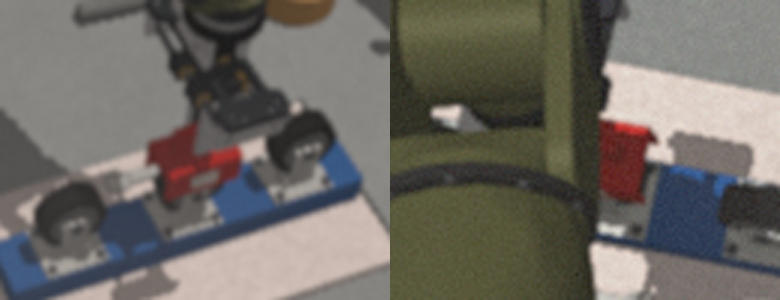

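No contact so far. The row position drifted by about -3 mm, so I'll correct by +2.2 and lower further.

Request:
jog_arm --deltas "1.2 0 0 0 5; 2.2 0 0 0 5; 2.2 0 2 0 5; 2.2 0 4 0 5; 2.2 0 6 0 5; 2.2 0 8 0 5; 2.2 0 10 0 5; 2.2 0 12 0 5; 2.2 0 13 0 5; 2.2 0 13 0 5"

```text
clock: 24.3
eef_pos: [590.5, 95.8, 183.9]
eef_rot: [3.141, -0.0, 1.393]
wrist_force: [-1.0, -0.2, 4.3]
finger_gap: 11.9
```

```bash
python3 go.py 590.2 94.6 180 1.393; python3 look.py d3
```

```text
t 24.3 pos [590.5  95.8 183.9] rot [ 3.141 -0.     1.393] F [-1.  -0.2  4.3] gap 11.9
tx -1.2 ty -0.1 tz 3.9 twist -0.000
scene red 311 z [136.  167.4 204.6] bx [-8.5 37.3] by [-42.7  34.1]
 px 367 396 171 195
scene wheel 32 by [-42.8  40.6] bx [-3.8 36.8]
top red 360 z [148.  167.  205.3] bx [-16.4  33.7] by [-42.3  -7.5]
 px 234 252 139 165
top wheel 24 by [-42.1 -12.6] bx [-17.5  15.8]
```

View pics/lookd3.png

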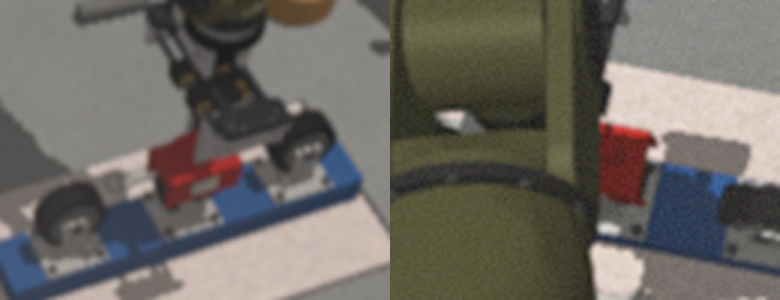

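Contact came early: 5 N with the feet at about 127.5, some 4 mm high. That height is the top of the fork (about 126.5). Leaning, the 38 mm fork is centred only about 7 mm over, so the near foot sits on the fork's edge. I'll lift 4, shift 2.7 towards the robot and lower again.

Request:
jog_arm --deltas "0 0 -4 0 5; 0 -1.4 -4 0 5; 0 -2.7 -4 0 5; 0 -2.7 -4 0 5; 0 -2.7 -3 0 5; 0 -2.7 -2 0 5; 0 -2.7 -1 0 5; 0 -2.7 0 0 5; 0 -2.7 1 0 5; 0 -2.7 1 0 5"

```text
clock: 25.65
eef_pos: [587.7, 96.2, 182.4]
eef_rot: [-3.141, 0.0, 1.393]
wrist_force: [-0.9, -0.2, -0.5]
finger_gap: 11.8
```

```bash
python3 go.py 590.2 94.6 180 1.393
```

```text
t 25.65 pos [587.7  96.2 182.4] rot [-3.141  0.     1.393] F [-0.9 -0.2 -0.5] gap 11.8
tx -1.1 ty 2.7 tz 2.4 twist -0.000
```

Now there's no contact at a lower height, so that was the cause. Continue down.

Request:
jog_arm --deltas "0 0 0.5 0 5; 0 0 1 0 5; 0 0 1.5 0 5; 0 0 2 0 5; 0 0 2.5 0 5; 0 0 3 0 5; 0 0 3 0 5; 0 0 3 0 5; 0 0 3 0 5; 0 0 3 0 5"

```text
clock: 26.9
eef_pos: [587.8, 96.2, 179.4]
eef_rot: [3.142, -0.0, 1.393]
wrist_force: [-0.7, 0.1, -1.4]
finger_gap: 12.1
```

```bash
python3 go.py 590.2 94.6 180 1.393
```

```text
t 26.9 pos [587.8  96.2 179.4] rot [ 3.142 -0.     1.393] F [-0.7  0.1 -1.4] gap 12.1
tx -1.2 ty 2.7 tz -0.6 twist -0.000
```

Request:
jog_arm --deltas "0 0 0.5 0 5; 0 0 1 0 5; 0 0 1.5 0 5; 0 0 2 0 5; 0 0 2 0 5; 0 0 2 0 5; 0 0 2 0 5; 0 0 2 0 5; 0 0 2 0 5; 0 0 2 0 5"

```text
clock: 28.15
eef_pos: [587.9, 96.3, 178.3]
eef_rot: [3.141, -0.0, 1.393]
wrist_force: [-2.9, 0.0, 6.4]
finger_gap: 11.7
```

```bash
python3 go.py 590.2 94.6 180 1.393; python3 look.py d4
python3 - <<'E'
import cv2
im=cv2.imread("pics/scened4.png")[140:215,340:420]; cv2.imwrite("pics/d4z.png",cv2.resize(im,None,fx=8,fy=8,interpolation=2))
E
```

```text
t 28.15 pos [587.9  96.3 178.3] rot [ 3.141 -0.     1.393] F [-2.9  0.   6.4] gap 11.7
tx -1.2 ty 2.6 tz -1.7 twist -0.000
scene red 305 z [129.2 161.8 196.7] bx [-11.5  35. ] by [-42.6  34.5]
 px 367 396 172 195
scene wheel 26 by [-44.   39.6] bx [-1.8 34.5]
top red 356 z [144.2 161.7 199. ] bx [-18.9  31.1] by [-42.   -8.4]
 px 235 252 141 167
top wheel 19 by [-41.6 -11.5] bx [-20.   14.9]
```

View pics/d4z.png

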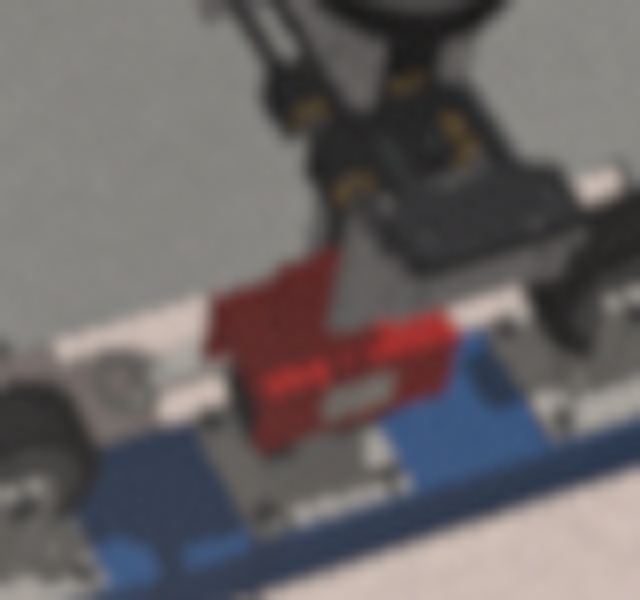

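The crown top reads 161.7 mm, so its underside is at about 156.7, on the rim, with a 7 N contact. That is seated. Release and lift.

Request:
jog_arm --deltas "0 0 -0.5 0 12; 0 0 -0.5 0 14; 0 0 -0.5 0 18; 0 0 -0.5 0 26; 0 0 -0.5 0 34; 0 0 -0.5 0 40; 0 0 -10 0 40; 0 0 -25 0 40; 0 0 -45 0 40; 0 0 -60 0 40"

```text
clock: 29.5
eef_pos: [588.0, 96.2, 239.4]
eef_rot: [3.14, -0.0, 1.393]
wrist_force: [0.4, 0.2, -0.7]
finger_gap: 40.3
```

```bash
python3 go.py 400 -250 260 1.393
```

```text
t 29.5 pos [588.   96.2 239.4] rot [ 3.14  -0.     1.393] F [ 0.4  0.2 -0.7] gap 40.3
tx -374.1 ty -123.7 tz -20.6 twist -0.000
```

Request:
jog_arm --deltas "0 0 -20 0 40; -30 -10 -20 0 40; -80 -26 -20 0 40; -130 -43 -20 0 40; -180 -60 -20 0 40; -230 -76 -20 0 40; -280 -93 -20 0 40; -330 -109 -20 0 40; -365 -121 -20 0 40; -374 -124 -20 0 40"

```text
clock: 30.75
eef_pos: [398.8, -251.3, 258.1]
eef_rot: [3.141, 0.0, 1.39]
wrist_force: [0.2, 0.6, 0.6]
finger_gap: 40.1
```

```bash
python3 look.py e
python3 - <<'E'
import cv2
from h import *
yaw=-0.178; ex=np.array([np.cos(yaw),np.sin(yaw)]); ey=np.array([-ex[1],ex[0]]); O=np.array([580.,97.])
for n in("scene","top"):
    im=cv2.imread(f"pics/{n}e.png"); C=cloud(n,np.load(f"pics/{n}e.npy")); B=(C[...,:2]-O)@np.stack([ex,ey],1); hsv=cv2.cvtColor(im,cv2.COLOR_BGR2HSV)
    m=((hsv[...,0]<8)|(hsv[...,0]>172))&(hsv[...,1]>120)&(hsv[...,2]>40)&(C[...,2]>100)&(abs(B[...,0])<90)&(abs(B[...,1])<120)
    for lo,hi in((154,172),(188,210)):
        k=m&(C[...,2]>lo)&(C[...,2]<hi); Q=np.c_[B[k],C[k][:,2]]
        print(n,lo,k.sum(),"bx",Q[:,0].min().round(1),Q[:,0].max().round(1),"by",Q[:,1].min().round(1),Q[:,1].max().round(1),"z",np.median(Q[:,2]).round(1), "plane dz/dx,dz/dy",np.linalg.lstsq(np.c_[Q[:,:2],np.ones(len(Q))],Q[:,2],rcond=None)[0][:2].round(3))
    for i,nm in((1,"L"),(-1,"R")):
        k=(C[...,2]>148)&(C[...,2]<=166)&(abs(B[...,0])<45)&(abs(B[...,1]-135*i)<60)&(hsv[...,2]<90); print(nm,np.percentile(B[k][:,0],[3,97]).round(1))
a=cv2.imread("pics/scenee.png")[140:215,340:420]; b=cv2.imread("pics/tope.png")[120:195,195:275]
cv2.imwrite("pics/ez.png",cv2.resize(np.hstack([a,b]),None,fx=5,fy=5,interpolation=2))
E
```

```text
scene red 426 z [132.7 162.5 199.1] bx [-12.   34.2] by [-42.7  33.8]
 px 367 395 170 194
scene wheel 39 by [-42.7  38.8] bx [-1.7 32.7]
top red 812 z [153.5 161.6 199.8] bx [-19.1  31.5] by [-41.6  38.2]
 px 212 252 137 167
top wheel 58 by [-41.3  36.5] bx [-21.4   6.9]
scene 154 261 bx -16.9 36.8 by -44.3 38.5 z 161.6 plane dz/dx,dz/dy [-0.085  0.012]
scene 188 62 bx 6.4 17.7 by -30.9 23.0 z 196.1 plane dz/dx,dz/dy [-0.128  0.027]
L [-7.9 15.6]
R [-8.3 14.6]
top 154 615 bx -19.9 32.8 by -43.6 40.4 z 161.0 plane dz/dx,dz/dy [-0.056  0.001]
top 188 150 bx 2.7 15.0 by -28.5 27.7 z 197.2 plane dz/dx,dz/dy [0.149 0.022]
L [-13.7  12.6]
R [-13.8  11.9]
```

View pics/ez.png

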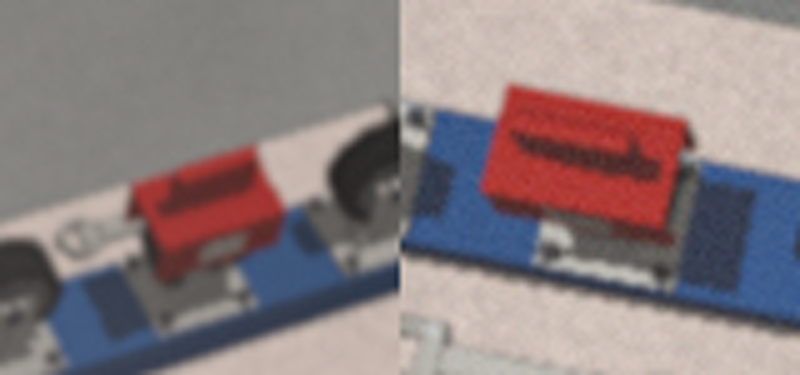

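View pics/scenee.png

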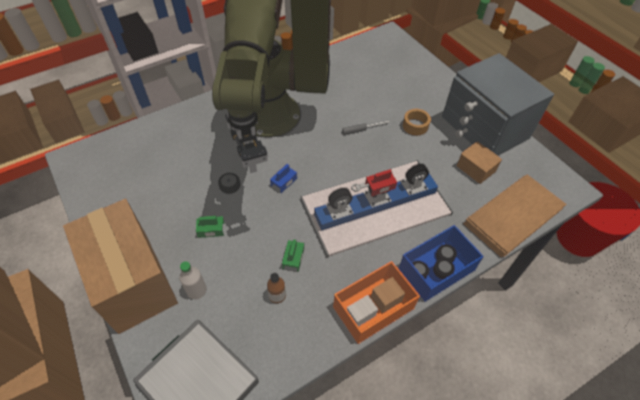

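Both views show the saddle astride the middle wheel at scene (381,182), tilted slightly away by about 0.06 rad. The bottles stand untouched. Before handing in I'll check on the fork, below the saddle, that the caster still leans fully.

```bash
python3 - <<'E'
from h import *
yaw=-0.178; ex=np.array([np.cos(yaw),np.sin(yaw)]); ey=np.array([-ex[1],ex[0]]); O=np.array([580.,97.])
def get(n,t):
    C=cloud(n,np.load(f"pics/{n}{t}.npy")); return np.dstack([(C[...,:2]-O)@np.stack([ex,ey],1),C[...,2:]]), cv2.imread(f"pics/{n}{t}.png")
for n,xr in(("scene",(8,30)),("top",(-30,-8))):
    D={t:get(n,t) for t in("0","2","e")}
    ok=np.ones((400,640),bool)
    for t,(B,im) in D.items():
        hsv=cv2.cvtColor(im,cv2.COLOR_BGR2HSV); red=((hsv[...,0]<8)|(hsv[...,0]>172))&(hsv[...,1]>90)
        ok&=~cv2.dilate(red.astype(np.uint8),np.ones((3,3))).astype(bool)
        ok&=(B[...,2]>80)&(B[...,2]<124)&(B[...,0]>xr[0])&(B[...,0]<xr[1]+6)&(abs(B[...,1]+2)<35)
    print(n,ok.sum())
    d0=np.load(f"pics/{n}0.npy")
    for i in(0,1,-1):
        okk=ok if i==0 else None
        if i==0:
            for t in("0","2","e"):
                B=D[t][0][ok]; dd=(np.load(f"pics/{n}{t}.npy")-d0)[ok]
                print(t,"bx med",np.median(B[:,0]).round(2),"mean",B[:,0].mean().round(2),"z",B[:,2].mean().round(1),"ddepth",np.median(dd).round(2),dd.mean().round(2),"+-",(dd.std()/max(1,len(dd))**.5).round(2))
E
python3 - <<'E'
import cv2,numpy as np
c=[cv2.resize(cv2.imread(f"pics/scene{t}.png")[160:215,350:405],None,fx=4.8,fy=6,interpolation=2) for t in("0","2","e")]
cv2.imwrite("pics/cmp.png",np.hstack(c))
E
```

```text
scene 32
0 bx med 18.94 mean 18.47 z 92.8 ddepth 0.0 0.0 +- 0.0
2 bx med 22.27 mean 22.48 z 99.2 ddepth -7.17 -8.0 +- 1.27
e bx med 22.26 mean 22.63 z 99.5 ddepth -6.36 -8.31 +- 1.35
top 11
0 bx med -19.47 mean -20.58 z 110.4 ddepth 0.0 0.0 +- 0.0
2 bx med -17.05 mean -17.03 z 86.5 ddepth 20.18 24.33 +- 3.19
e bx med -17.15 mean -17.55 z 90.0 ddepth 17.08 20.77 +- 3.82
```

View pics/cmp.png

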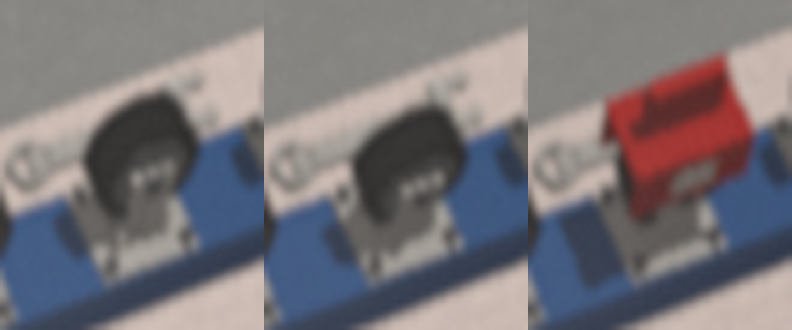

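The fork reads the same before and after placing (far face 22.5 vs 22.6 mm; 18.5 at the start), so the caster is still fully away. The middle and right frames of the comparison show the same lean. The gripper is clear, so I'll hand in.

```bash
python3 -c "
from cell import workorder; print(workorder.sign_off())"
```

```text
the job is handed in; nothing more can be done
None
```

The middle caster is the worn one. It is left leaning fully away, with the red saddle seated astride its wheel and released. The job was handed in at about 31 s of the 67 s allowed; no verdict was reported.

**Finding the worn caster:** I rocked all three wheels towards the robot and then away. Left and right stopped at once, with 11–26 N and about 2 mm of travel. The middle one moved under about 1 N and then stopped hard each way, about 18 mm in total (±0.12 rad).

**Placing the saddle:** On the first lowering a foot met the top edge of the fork at about 5 N. I lifted, shifted 2.7 mm towards the robot and seated it with about 7 N of contact before letting go.

**Last checks:**
- **Height:** the crown underside is at about 156.5 mm, which is rim height.
- **Lean:** the caster's fork had not moved between the push and the final picture.
- **Surroundings:** both bottles are standing and the gripper is clear.
- **Imperfect:** the saddle is about 3 mm off-centre towards the robot, within its 7 mm play. It tilts about 0.06 rad against the wheel's 0.12, so it does not sit flat on the rim. I think it rests on the rim's near edge with the far leg lightly against the fork. I left it because it looked stable in the final picture.
- **Disagreement:** the two cameras differ by about 3–4 mm, so I aligned the saddle to the wheel within each view.

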